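# Index and lock the carving turntable

### The job

With a finger, push an arm of the wooden carving turntable round, either way, until its red-tipped arm points straight out over the steel locking bolt, then push the bolt's upright blue tab towards the turntable until the bolt is fully home and locks it. Turn it gently so that the lidded pot rides along upright on the platter, without touching the pot. Only push: pick nothing up, leave the other things on the stall where they are, and finish clear of everything.

Things in the scene. Friction and masses are not known exactly. Their poses are not given: they have to be found in the camera images.
- stand: fixed dark wooden base of the turntable, standing on the table. Origin: on the turning axis, at table height (z = 0 at its underside); z up. Its +x axis points outwards along the locking bolt: a 90 mm wide, 18 mm high plank runs that way to 270 mm from the axis and carries a 64 mm wide steel bolt guide (120 to 160 mm from the axis, top 56 mm above the table)
- turntable (a joint): angle of the turntable (rad), positive anticlockwise seen from above; 0 or 6.283 when the red-tipped arm points along the stand's +x, over the bolt. Turns either way past full turns, stays where left (friction 0.15 N m, damped, does not coast). A 150 mm wide wooden drum with four straight arms, at this angle + 0 (red tip), 90, 180 and 270 degrees (dark brown tips)
- red_tip (a point): outer end of the red-tipped arm on its middle line, 160 mm from the axis, 85 mm above the table. All four arms are alike: level bars 18 mm wide (21 at the painted tips), from the hub to 160 mm from the axis, underside 75 mm and top 95 mm above the table. Outside the drum the space below them is free but for the bolt guide and the jaws
- bolt_mark (a point): fixed point on the bolt's line, on the outer top edge of the bolt guide, 160 mm from the axis and 56 mm above the table: the red tip must come right above it
- bolt (a joint): travel of the locking bolt towards the axis (m): about 0 drawn back, 0.030 fully home (end stop); friction 1.5 N, stays where left. Its 14 mm round-nosed rod runs 36 mm above the table into the 26 mm slot between two brass jaws under the red arm (jaws reach 101 mm from the axis, 26 to 54 mm above the table), so it goes home only within about 4 degrees of alignment
- tab (a point): middle of the outer face (the one facing away from the turntable) of the bolt's upright blue tab. Face 50 mm wide, 22 to 82 mm above the table, this point 55 mm above it; tab 18 mm thick; with the bolt drawn back the face is 220 mm from the axis, home 190 mm. Push it towards the axis
- platter (a point): centre of the platter's top on the turning axis, 108 mm above the table; platter 120 mm wide
- pot: loose pale wooden pot with dark lid standing near the middle of the platter, 72 mm wide, 90 mm tall (its top 198 mm above the table), about 0.3 kg; origin under its middle; z up
- gouge: bystander, loose, leave alone: wood-handled carving gouge lying down, handle to its -x, about 200 mm long
- tankard: bystander, loose, leave alone: pale wooden mug, 80 mm wide, 110 mm tall, origin under its middle
- bowl: bystander, loose, leave alone: brown wooden bowl, 130 mm wide, 60 mm tall, origin under its middle
- box: bystander, loose, leave alone: round lidded wooden box with a dark band, 88 mm wide, 62 mm tall, origin under its middle
- mallet: bystander, loose, leave alone: wooden mallet lying down, about 250 mm long
- candlestick: bystander, loose, leave alone: turned reddish candlestick, 70 mm foot, 100 mm tall, origin under its middle

How it is judged (in metres and radians):
On the way, in this order (a step that is already met when the one before it is completed fails the run):
1. the red-tipped arm points over the bolt (tip within 16 mm of the mark) and rests there, bolt still drawn back (horizontal distance between red_tip and bolt_mark below 0.016 m and velocity of joint turntable between -0.05 and 0.05 rad/s and value of joint bolt below 0.012 m), for 0.2 s.
2. the bolt is pushed home (horizontal distance between red_tip and bolt_mark below 0.016 m and value of joint bolt above 0.026 m), for 0.1 s.
At the end, for the whole second after the job is handed in: The red tip is within 16 mm (seen from above) of the bolt mark, the bolt is at least 26 of its 30 mm home, and the pot stands upright (within 0.2 rad) and still on the platter, its middle within 30 mm of the centre (all of step 2 and angle between pot's own z axis and vertical below 0.2 rad and horizontal distance between pot and platter below 0.03 m and linear speed of pot below 0.02 m/s); the robot touches nothing.
It fails at once if the pot is touched by the robot (contact force between any of the fingers, the arm and pot above 0.5 N).
It fails at once if the pot tips, slides off or is lifted (angle between pot's own z axis and vertical above 0.35 rad or horizontal distance between pot and platter above 0.04 m or z of pot in the frame of platter above 0.015 m).
It fails at once if the bolt is pushed in before the arm is lined up (value of joint bolt above 0.02 m and horizontal distance between red_tip and bolt_mark above 0.03 m).
It fails at once if another loose thing on the stall is shifted more than 25 mm (distance of any of gouge, tankard, bowl, box, mallet, candlestick from where it was at the start of the episode above 0.025 m).
It also fails if it takes over 72 s, if anything falls off the work surface, if the arm or the gripper's body presses on something with over 40 N, if the wrist force passes 120 N, or if a joint passes its speed limit or range.

### The arm

A 6-joint arm with a two-finger parallel gripper is mounted at the origin on the work surface. World frame = base frame: x ahead of the robot, y to its left, z up, the work surface at z = 0. Lengths are in mm, angles in rad, forces in N, time in s.
With the tool pointing down it reaches from about 325 to 850 mm from the base axis. Payload 15.5 kg.
Tool frame: the origin (TCP) lies on the centre line of the jaws, within the pads' length; the fingertips stand bot.tips_ahead ahead of it and the grasp point (between the pads) is the TCP (bot.tips_ahead is the distance from the TCP to the fingertips, in mm); z points along the fingers, y is the line along which they close (so a half turn about z gives the same grasp; the last joint's range is limited). The gripper opens to 91 mm and grips with 3 to 60 N. Pads are 32 mm wide; open, the fingers measure 118 mm over their backs; the gripper's body (76 mm by 178 mm) begins 60 mm behind the grasp point.
Start: joints at [-0.096, 0.494, 1.345, -0, 1.302, -0.096], TCP at [625.001, 0.003, 232.915] pointing down, gripper open.
Joint ranges: [-2.91, 2.91], [-0.82, 2.16], [0.22, 2.67], [-1.22, 4.37], [0.12, 2.79], [-3.08, 3.08]. Speed limits (rad/s): [1.89, 1.89, 2.57, 3.01, 3.01, 3.01].

### API

Orientations are given as a unit quaternion [x, y, z, w].
In Python, from bench import bot gives the robot as it stands. Calls block until the motion is done:
- bot.move_to(position, orientation): joint-space move of the TCP to a pose.
- bot.move_linear(position, rot=None, rate=150, until_force=None): straight line of the TCP; rot=None keeps the orientation; rate is the mean speed in mm/s. With until_force (N) it stops when the force on the tool has changed by that much, and returns True; else False.
- bot.move_joints(angles): joint-space move.
- bot.let_go() and bot.grasp(): open the fingers fully, or close them until they stop; the grip force is fixed at half the most.
- bot.wait(seconds).
- bot.solve_ik(position, orientation): joint angles nearest the present ones, or None.
- bot.sense(): the state.
- bot.grab_frame(name): name is "scene" or "side" or "wrist"; returns a dict with "frame" (384x512x3 uint8, red, green, blue), "z_map" (384x512 float32, mm along the optical axis (not along the pixel's ray), 0 where there is no reading), "K" (3x3 intrinsics, pixels), "k1" (the pictures are not rectified: a ray, as slopes to the right and down, at radius r is drawn at 1 + k1 r^2 times it, then the intrinsics apply), "camera_from_world" (4x4, takes a point from world to camera coordinates). Camera axes: x right, y down, z forward; pixel columns grow to the right and rows downward; lengths in mm; the calibration is good to about 2 mm. A picture is of the moment at which its call begins.
A pose or a line that the arm cannot do raises bot.IKError and nothing moves.
- bot.close_job(): hands the job in; it is judged then, once.
Trained networks look in the newest picture that a camera, given by its name, has taken for a name from the list of things; names that differ only in an ending like _2 or _b are one class to them, and where a whole thing is asked for, a point or a joint stands for the part that bears it (a point fixed in the world has none). Each returns a list of dicts, best first, with "conf" (0 to 1); they miss things now and then, are a little off and sometimes report something else, mostly with a low value. They report only what shows in the picture. A call takes as long as a camera call.
- bot.spot_in(query, camera): "point" ([column, row] as shares, 0 to 1, of the picture: columns of its width, rows of its height, amid what is visible of it).
- bot.regions_of(query, camera): "mask" (384x512 bool, what is visible of it) and "point" ([column, row] as shares, 0 to 1, of the picture: columns of its width, rows of its height, amid what is visible of it).
The state is a dict: "t": time; "joints": joint angles; "qvel": joint speeds; "tau": joint torques, N m; "tcp_pos": TCP position; "eef_rot": TCP orientation; "contact_force": force on the tool from outside, world axes, zero at the start; "ft_torque": the same for the moment, N m; "grip_width": opening from 0.0 (shut) to 1.0 (fully open); "gripper_force": force on a finger pad.
Only numpy, scipy, OpenCV 4.12 (cv2) and the standard library are available. Lean on these libraries where they do the work, as an engineer would, in place of code of your own. Each camera call takes 0.05 s, during which the arm holds its last target. There are 200 camera calls.

## Working session

There is one attempt and no reset: what is moved stays moved. The work goes in short steps, each a Python script; the robot and the scene stay as the last script left them, time stands still between calls to the robot, and variables do not carry over. Pictures are saved under pics/ and viewed, at most 10 in all, crops included, and the job is handed in when it is done.

```bash
mkdir -p pics
cat > h.py <<'E'
import numpy as np, cv2
from bench import bot
def ray(f,u,v):
    K=f["K"]; k=f["k1"]
    d=np.array([(u-K[0,2])/K[0,0],(v-K[1,2])/K[1,1]]); s=d.copy()
    for _ in range(20): s=d/(1+k*(s@s))
    return s
def world(f,u,v,z=None,depth=None):
    """pixel -> world, on plane z (mm) or using depth map"""
    s=ray(f,u,v); T=np.linalg.inv(f["camera_from_world"]); d=T[:3,:3]@np.array([s[0],s[1],1]); o=T[:3,3]
    if z is not None: return o+d*(z-o[2])/d[2]
    if depth is None: depth=f["z_map"][int(round(v)),int(round(u))]
    return o+d*depth
def cloud(f,mask):
    vs,us=np.nonzero(mask&(f["z_map"]>0))
    return np.array([world(f,u,v) for u,v in zip(us,vs)])
E
python3 - <<'E'
from h import *
ims=[]
for c in ("scene","side"):
    f=bot.grab_frame(c); ims.append(f["frame"])
    T=np.linalg.inv(f["camera_from_world"]);print(c,T[:3,3].round(),f["k1"])
    for q in ("red_tip","stand","tab","platter","pot","gouge","tankard","bowl","box","mallet","candlestick","turntable","bolt"):
        r=bot.regions_of(q,c)
        for d in r[:2]:
            p=cloud(f,d["mask"])
            u,v=d["point"][0]*512,d["point"][1]*384
            print(q,round(d["conf"],2),(int(u),int(v)),d["mask"].sum(), *( [np.median(p,0).round(),np.percentile(p,2,axis=0).round(),np.percentile(p,98,axis=0).round()] if len(p) else []))
cv2.imwrite("pics/a.png",cv2.resize(cv2.cvtColor(ims[0],4),(768,576)))
cv2.imwrite("pics/b.png",cv2.resize(cv2.cvtColor(ims[1],4),(768,576)))
print(bot.tips_ahead)
E
```

```text
scene [1542.  397. 1053.] -0.11840535657316148
red_tip 0.59 (272, 220) 1780 [651.  91.  89.] [490. -35.  29.] [718. 191. 109.]
stand 0.66 (259, 215) 2983 [641.  44.  63.] [ 492. -182.    4.] [708. 181. 108.]
tab 0.3 (207, 157) 227 [ 349. -305.   31.] [ 321. -333.    2.] [ 370. -282.   99.]
platter 0.82 (273, 220) 1815 [650.  92.  89.] [484. -31.  24.] [717. 190. 109.]
pot 0.8 (274, 199) 451 [625.  77. 160.] [589.  41. 111.] [639. 103. 192.]
gouge 0.49 (164, 158) 126 [ 388. -499.   19.] [ 335. -515.    4.] [ 447. -486.   28.]
tankard 0.81 (384, 226) 965 [519. 454.  68.] [404. 412.  -2.] [536. 512. 110.]
tankard 0.72 (257, 221) 3022 [640.  44.  64.] [ 495. -184.    4.] [708. 182. 109.]
bowl 0.72 (380, 196) 647 [314. 420.  40.] [280. 365.   5.] [400. 479.  62.]
bowl 0.28 (384, 224) 835 [520. 452.  73.] [457. 414.   7.] [536. 508. 110.]
box 0.69 (152, 190) 469 [ 603. -430.   57.] [ 552. -478.    6.] [ 631. -400.   65.]
mallet 0.55 (374, 264) 710 [663. 461.  22.] [597. 311.   7.] [735. 546.  28.]
mallet 0.49 (219, 208) 152 [ 617. -126.   53.] [ 579. -138.   15.] [ 635. -100.   82.]
candle
[... 747 characters left out ...]
] [566.  32. 105.] [627.  90. 181.]
gouge 0.8 (287, 329) 408 [ 388. -513.   20.] [ 331. -524.    8.] [ 514. -496.   27.]
tankard 0.63 (210, 127) 614 [488. 423.  73.] [452. 407.   1.] [527. 490. 110.]
bowl 0.8 (176, 141) 593 [341. 446.  40.] [286. 360.   7.] [393. 479.  62.]
box 0.96 (339, 288) 927 [ 578. -458.   60.] [ 545. -486.    4.] [ 624. -408.   65.]
mallet 0.91 (250, 127) 346 [650. 449.  21.] [584. 302.  -2.] [718. 543.  28.]
candlestick 0.94 (238, 283) 552 [ 330. -322.   21.] [ 304. -342.    0.] [ 361. -289.  101.]
turntable 0.93 (274, 176) 1645 [573.  21.  85.] [481. -45.  30.] [711. 160. 109.]
bolt 0.63 (304, 213) 225 [ 602. -140.   57.] [ 582. -147.   24.] [ 628. -127.   83.]
19.0
```

View pics/a.png

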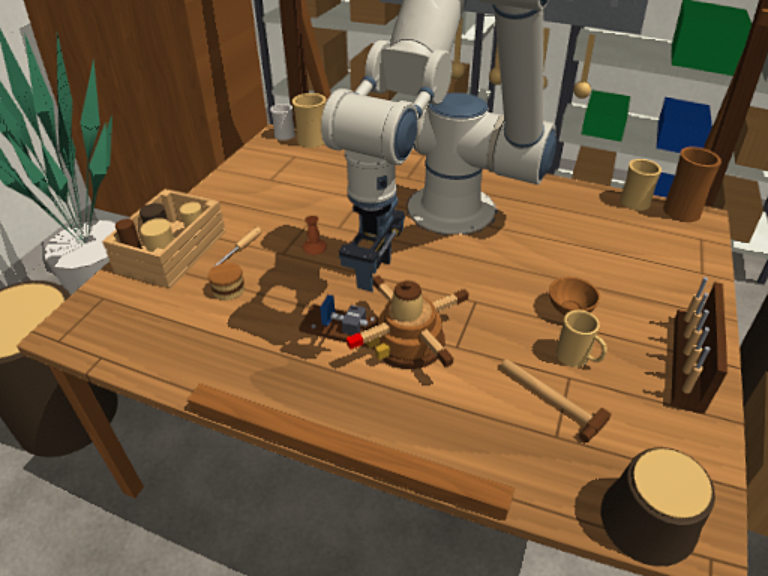

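View pics/b.png

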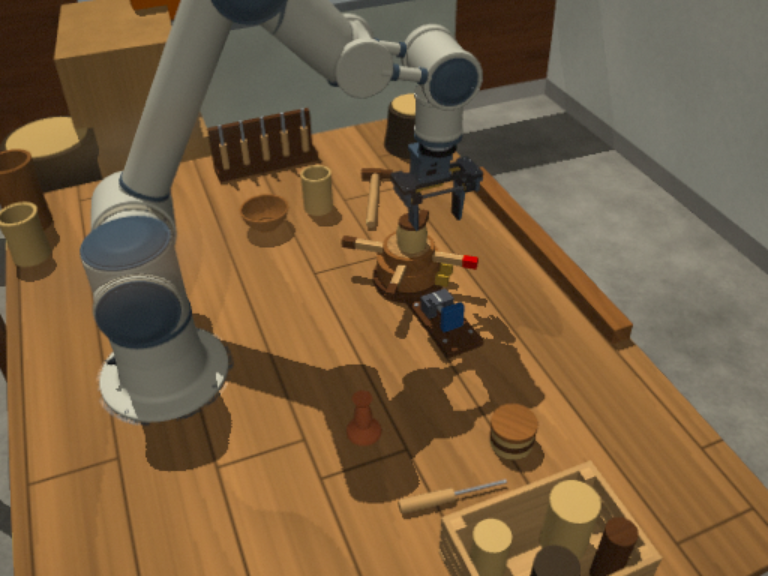

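The scene view shows the red tip at about (355,341) and the blue tab at (327,310) in the enlarged picture. The side view shows the red tip at (470,262) and the tab at (452,317). The red arm stands roughly 60–70° anticlockwise of the bolt. Next I'll measure this accurately from colour and depth.

```bash
cat >> h.py <<'E'
from scipy.optimize import least_squares
def measure(cams=("scene","side"),verbose=True):
    R=[];B=[];A=[];P=[]
    for c in cams:
        f=bot.grab_frame(c); im=f["frame"].astype(int); r,g,b=im[...,0],im[...,1],im[...,2]
        m=np.zeros(r.shape,bool); m[120:300,150:380]=True
        def near(p): return p[(np.hypot(p[:,0]-600,p[:,1]-30)<260)] if len(p) else np.zeros((0,3))
        red=near(cloud(f,m&(r>130)&(g<50)&(b<50))); blu=near(cloud(f,m&(b>70)&(b>1.7*r)&(b>1.3*g)))
        al=near(cloud(f,m))
        a=al[(al[:,2]>91)&(al[:,2]<99)]; p=al[(al[:,2]>104)&(al[:,2]<112)]
        if verbose:
            for n,q in (("red",red),("blue",blu)):
                if len(q): print(c,n,len(q),np.median(q,0).round(1),np.percentile(q,3,axis=0).round(),np.percentile(q,97,axis=0).round())
        R.append(red);B.append(blu);A.append(a);P.append(p)
    return [np.vstack(x) for x in (R,B,A,P)]
E
python3 - <<'E'
from h import *
R,B,A,P=measure()
np.savez("m.npz",R=R,B=B,A=A,P=P)
# arms: fit axis x,y and angle to arm-top points (cross shape)
def res(q,A):
    d=A[:,:2]-q[:2]; t=np.arctan2(d[:,1],d[:,0])-q[2]; t=(t+np.pi/4)%(np.pi/2)-np.pi/4
    return np.hypot(*d.T)*np.sin(t)
q=np.array([600,70,np.radians(15)])
best=None
for a in range(0,90,15):
  q=np.array([600,70,np.radians(a)])
  for k in range(4):
    S=A[(np.hypot(A[:,0]-q[0],A[:,1]-q[1])>80)&(np.hypot(A[:,0]-q[0],A[:,1]-q[1])<165)]
    s=least_squares(res,q,args=(S,),loss="soft_l1",f_scale=5); q=s.x
  if best is None or s.cost<best[0]: best=(s.cost,q,len(S))
print(best, np.degrees(best[1][2]))
q=best[1]
# platter top: points z~108, outer radius
h=np.hypot(P[:,0]-q[0],P[:,1]-q[1]); print("platter n",len(P),np.percentile(h,[50,90,98]), (P.min(0)+P.max(0))/2,P.min(0),P.max(0))
r=np.median(R,0)-[q[0],q[1],0]; print("red from axis",r,np.hypot(*r[:2]),np.degrees(np.arctan2(r[1],r[0])))
b=B[B[:,2]<84]; b=np.median(b,0)-[q[0],q[1],0]; print("blue",b,np.hypot(*b[:2]),np.degrees(np.arctan2(b[1],b[0])))
E
```

```text
scene red 74 [713.4 -12.9  94.7] [698. -28.  77.] [727.  -0. 100.]
scene blue 74 [ 631.2 -130.5   69.2] [ 586. -139.   28.] [638.   6. 261.]
side red 35 [709.5 -15.3  93.7] [693. -27.  90.] [725.  -5.  98.]
side blue 23 [ 610.4 -140.3   76.7] [ 587. -144.   22.] [ 628. -135.   85.]
(np.float64(8153.06277935019), array([596.84291872,  73.11984841,  -8.52033917]), 610) -488.17947456823117
platter n 562 [48.84651677 58.32993346 61.43980907] [596.70675119  73.26076723 107.97850235] [535.78952204  12.55633775 104.00109445] [657.62398033 133.96519671 111.95591025]
red from axis [114.68249383 -87.15449801  94.44638516] 144.04159438549513 -37.2335047324091
blue [  32.11726397 -205.40629781   69.83337334] 207.90205825583163 -81.11320625216177
```

Run:
```python
from h import *
O=np.array([596.8,73.1])
pl=[];gd=[];tb=[]
for c in ("scene","side"):
    f=bot.grab_frame(c); m=np.zeros((384,512),bool); m[120:300,150:380]=True
    p=cloud(f,m); d=p[:,:2]-O; rr=np.hypot(*d.T); an=np.degrees(np.arctan2(d[:,1],d[:,0]))
    p=p[(an>-115)&(an<-60)&(rr<290)&(rr>105)]; rr=np.hypot(*(p[:,:2]-O).T)
    b=f["frame"]
    x=p[(p[:,2]>12)&(p[:,2]<24)&(rr>165)]; pl.append(x)
    y=p[(p[:,2]>52)&(p[:,2]<60)&(rr<172)]; gd.append(y)
    z=p[(p[:,2]>60)&(p[:,2]<90)&(rr>180)]; tb.append(z)
    for n,w in (("plank",x),("guide",y),("tab",z)):
        if len(w)>8:
            rect=cv2.minAreaRect(w[:,:2].astype(np.float32)); cc=np.array(rect[0])-O
            print(c,n,len(w),np.round(rect[0],1),np.round(rect[1],1),round(rect[2],1),"ctr ang",np.degrees(np.arctan2(cc[1],cc[0])).round(2),"r",np.hypot(*cc).round(1))
for n,L in (("plank",pl),("guide",gd),("tab",tb)):
    w=np.vstack(L); rect=cv2.minAreaRect(w[:,:2].astype(np.float32)); cc=np.array(rect[0])-O
    print("both",n,len(w),rect,"ctr ang",np.degrees(np.arctan2(cc[1],cc[0])).round(2),np.hypot(*cc).round(1))
```

```text
scene plank 351 [ 608.8 -142.8] [ 97.3 109.2] 4.8 ctr ang -86.82 r 216.3
scene guide 119 [606.3 -65.4] [62.1 39.7] 2.9 ctr ang -86.08 r 138.8
scene tab 81 [ 612.1 -131.6] [54.1 19.8] 1.4 ctr ang -85.73 r 205.3
side plank 466 [ 607.2 -144.6] [ 92.8 109.5] 1.7 ctr ang -87.27 r 218.0
side guide 136 [604.  -68.3] [64.5 43.2] 1.5 ctr ang -87.07 r 141.6
side tab 123 [ 607.1 -135.8] [50.7 24.1] 1.5 ctr ang -87.18 r 209.1
both plank 817 ((609.56201171875, -143.12498474121094), (96.14614868164062, 112.42870330810547), 3.1468734741210938) ctr ang -86.62 216.6
both guide 255 ((604.837646484375, -67.55951690673828), (65.24504089355469, 43.88681411743164), 2.885819673538208) ctr ang -86.73 140.9
both tab 204 ((610.3333129882812, -134.441650390625), (57.83654022216797, 24.231454849243164), 4.6566243171691895) ctr ang -86.27 208.0
```

Axis is (596.8, 73.1) and the bolt direction is −86.8°. The red arm is at −38.2°, so it needs about 48.6° clockwise. I'll push the arm opposite the red one with closed fingers, stop a few degrees short, and look again.

```bash
cat >> h.py <<'E'
from scipy.spatial.transform import Rotation as Ro
O=np.array([596.8,73.1]); BOLT=-86.8
def rot(yaw):  # tool x along yaw (deg), pointing down
    c,s=np.cos(np.radians(yaw)),np.sin(np.radians(yaw))
    return Ro.from_matrix(np.array([[c,s,0],[s,-c,0],[0,0,-1]])).as_quat()
def pose(th,off,r=130,z=93):
    """arm direction th (deg), tool off mm anticlockwise of its midline"""
    c,s=np.cos(np.radians(th)),np.sin(np.radians(th))
    return [*(O+r*np.array([c,s])+off*np.array([-s,c])),z],rot(th+180)
def arms():
    R,B,A,P=measure(verbose=False)
    d=A[:,:2]-O; h=np.hypot(*d.T); A=A[(h>85)&(h<163)]
    n=np.median(R,0)[:2]-O; t0=np.arctan2(n[1],n[0])
    def res(q):
        d=A[:,:2]-O; t=np.arctan2(d[:,1],d[:,0])-q[0]; t=(t+np.pi/4)%(np.pi/2)-np.pi/4
        return np.hypot(*d.T)*np.sin(t)
    s=least_squares(res,[t0],loss="soft_l1",f_scale=4)
    return np.degrees(s.x[0]),np.degrees(t0),len(R)
E
python3 - <<'E'
from h import *
bot.grasp()
p,q=pose(141.8,50,z=320)
bot.move_to(p,q)
bot.move_linear(pose(141.8,50)[0],rate=150)
for th in np.append(np.arange(141.8,97.5,-5),97.5):
    p,q=pose(th,23); bot.move_linear(p,rot=q,rate=50)
s=bot.sense(); print(s["t"],s["contact_force"],s["grip_width"],arms())
cv2.imwrite("pics/c.png",cv2.resize(cv2.cvtColor(bot.grab_frame("scene")["frame"],4)[120:280,180:400],(770,560)))
E
```

```text
Traceback (most recent call last):
bench.IKError: the arm cannot follow that straight line within its joint ranges
```

Run:
```python
from h import *
s=bot.sense(); print(s["t"],s["joints"].round(3) if hasattr(s["joints"],"round") else s["joints"],s["tcp_pos"],s["contact_force"],arms())
for base in (141.8,51.8,-38.2):
  for f in (0,180):
    out=[]
    for k in range(0,50,12):
        p,q=pose(base-k,23); j=bot.solve_ik(p,rot(base-k+f)); p2,_=pose(base-k,23,z=200)
        out.append(None if j is None else np.round(j,2).tolist())
    print(base,f,out)
```

```text
9.8083 [ 0.231  0.577  1.659 -0.     0.906  2.99 ] [526.84477287 185.05358413  92.93489268] [-0.03847338 -0.07027343 -0.52477056] (np.float64(-67.1676973921731), np.float64(-66.8510859039599), 85)
141.8 0 [[0.16, 0.52, 1.8, -0.0, 0.82, -0.75], [0.19, 0.54, 1.75, -0.0, 0.85, -0.5], [0.22, 0.56, 1.69, -0.0, 0.89, -0.26], [0.24, 0.59, 1.62, -0.0, 0.93, -0.04], [0.24, 0.62, 1.55, -0.0, 0.97, 0.18]]
141.8 180 [[0.16, 0.52, 1.8, -0.0, 0.82, 2.39], [0.19, 0.54, 1.75, -0.0, 0.85, 2.64], [0.22, 0.56, 1.69, -0.0, 0.89, 2.88], None, [0.24, 0.62, 1.55, -0.0, 0.97, -2.97]]
51.8 0 [[0.19, 0.72, 1.32, -0.0, 1.1, 0.86], [0.17, 0.74, 1.27, -0.0, 1.13, 1.04], [0.13, 0.76, 1.23, -0.0, 1.16, 1.22], [0.1, 0.77, 1.2, -0.0, 1.17, 1.39], [0.06, 0.78, 1.18, -0.0, 1.18, 1.57]]
51.8 180 [[0.19, 0.72, 1.32, -0.0, 1.1, -2.28], [0.17, 0.74, 1.27, -0.0, 1.13, -2.1], [0.13, 0.76, 1.23, -0.0, 1.16, -1.92], [0.1, 0.77, 1.2, -0.0, 1.17, -1.75], [0.06, 0.78, 1.18, -0.0, 1.18, -1.58]]
-38.2 0 [[-0.07, 0.75, 1.24, -0.0, 1.15, 2.17], [-0.1, 0.73, 1.28, -0.0, 1.12, 2.34], [-0.13, 0.71, 1.34, -0.0, 1.09, 2.52], [-0.16, 0.68, 1.4, -0.0, 1.05, 2.71], [-0.18, 0.66, 1.47, -0.0, 1.01, 2.89]]
-38.2 180 [[-0.07, 0.75, 1.24, -0.0, 1.15, -0.97], [-0.1, 0.73, 1.28, -0.0, 1.12, -0.8], [-0.13, 0.71, 1.34, -0.0, 1.09, -0.62], [-0.16, 0.68, 1.4, -0.0, 1.05, -0.44], [-0.18, 0.66, 1.47, -0.0, 1.01, -0.25]]
```

The fingers pushed the arm fine to −67.2° until the wrist joint reached its range limit. I'll finish the arc with the orientation held fixed.

Run:
```python
from h import *
for th in (106,101,98.5):
    bot.move_linear(pose(th,23)[0],rate=40)
s=bot.sense(); print(s["t"],s["contact_force"],arms())
cv2.imwrite("pics/c.png",cv2.resize(cv2.cvtColor(bot.grab_frame("scene")["frame"],4)[120:280,180:400],(770,560)))
```

```text
11.125 [-0.42235412  1.51529271  0.36795715] (np.float64(-82.11784876786922), np.float64(-82.12180622137676), 74)
```

View pics/c.png

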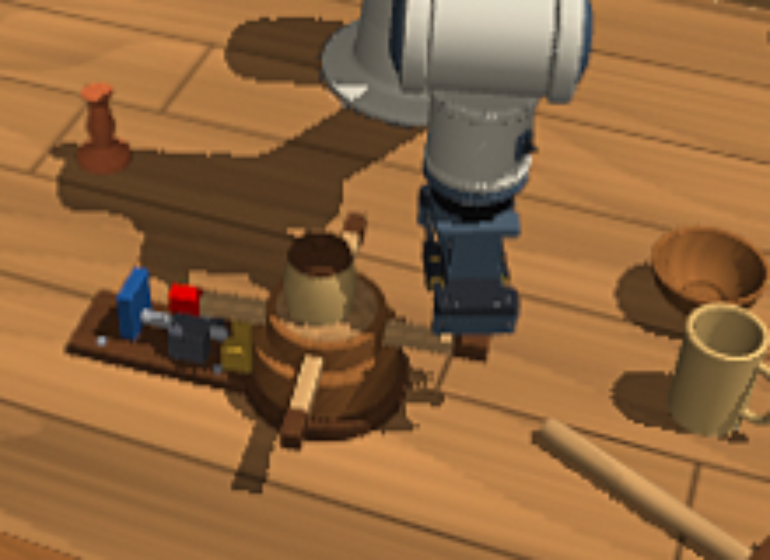

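The close-up shows the red tip at (185,298) almost over the guide at (190,335), with the pot upright at (320,275). About 4.7° remains.

Run:
```python
from h import *
bot.move_linear(pose(94.0,23)[0],rate=25)
bot.wait(.4)
print(bot.sense()["t"],[arms() for _ in range(2)])
# back off along the arm's side, then up
p=pose(94,50)[0]; bot.move_linear(p,rate=60); p[2]=320; bot.move_linear(p)
print(arms(),bot.sense()["t"])
for f in (0,180):
    for r in (250,205): print(f,bot.solve_ik([*(O+r*np.array([np.cos(np.radians(BOLT)),np.sin(np.radians(BOLT))])),80],rot(BOLT+f)))
cv2.imwrite("pics/d.png",cv2.resize(cv2.cvtColor(bot.grab_frame("scene")["frame"],4)[120:280,180:400],(770,560)))
```

```text
return _methods._mean(a, axis=axis, dtype=dtype,
  ret = um.true_divide(
Traceback (most recent call last):
  File "h.py", line 48, in arms
    s=least_squares(res,[t0],loss="soft_l1",f_scale=4)
ValueError: Initial guess is outside of provided bounds
```

Run:
```python
from h import *
u=np.array([np.cos(np.radians(BOLT)),np.sin(np.radians(BOLT))])
print(bot.sense()["tcp_pos"])
bot.move_to([*(O+275*u),320],rot(BOLT+180))
try: print(arms())
except Exception as e: print(e)
s=bot.sense();print(s["t"],s["joints"],s["tcp_pos"])
a=bot.grab_frame("scene")["frame"]; b=bot.grab_frame("side")["frame"]
cv2.imwrite("pics/d.png",cv2.cvtColor(np.hstack([cv2.resize(a[120:280,180:340],(400,400)),cv2.resize(b[100:260,200:360],(400,400))]),4))
```

```text
[537.6113438  199.22689305 319.3362409 ]
(np.float64(-87.17743228228731), np.float64(-86.96126546401028), 77)
17.95 [-4.10219454e-01  4.58321332e-01  1.16549934e+00  2.71891317e-05
  1.51772234e+00 -4.66116976e-01] [ 612.21267581 -201.24441559  320.0388327 ]
```

View pics/d.png

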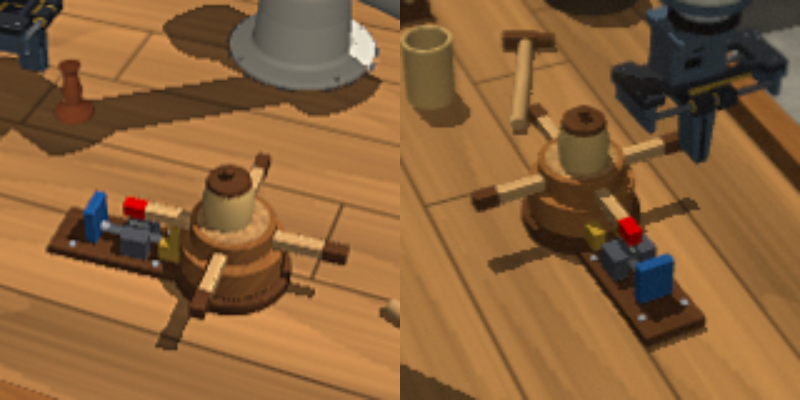

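The red arm is aligned over the bolt at −87.2°, with the red tip above the guide at (135,208), the bolt drawn back and the pot upright. Now I push the tab.

Run:
```python
from h import *
u=np.array([np.cos(np.radians(BOLT)),np.sin(np.radians(BOLT))])
P=lambda r,z:[*(O+r*u),z]
bot.move_linear(P(275,72),rate=150)
bot.move_linear(P(242,72),rate=60)
hit=bot.move_linear(P(194,72),rate=25,until_force=15)
s=bot.sense(); d=np.array(s["tcp_pos"])[:2]-O
print(hit,s["t"],"r",d@u,s["contact_force"])
bot.wait(.3)
bot.move_linear(P(275,72),rate=80); bot.move_linear(P(275,320))
_,B,_,_=measure(verbose=False); b=B[(B[:,2]>60)&(B[:,2]<84)]; rr=(b[:,:2]-O)@u
print("tab r",np.percentile(rr,[3,50,97]),arms(),bot.sense()["t"])
a=bot.grab_frame("scene")["frame"]; b=bot.grab_frame("side")["frame"]
cv2.imwrite("pics/e.png",cv2.cvtColor(np.hstack([cv2.resize(a[120:280,180:340],(400,400)),cv2.resize(b[100:260,200:360],(400,400))]),4))
```

```text
True 21.8833 r 206.10179612362836 [-0.62982185 -5.13730144  3.05387722]
tab r [170.71928094 180.81651952 189.85332112] (np.float64(-87.11987115586388), np.float64(-87.4402739704161), 77) 25.2
```

View pics/e.png

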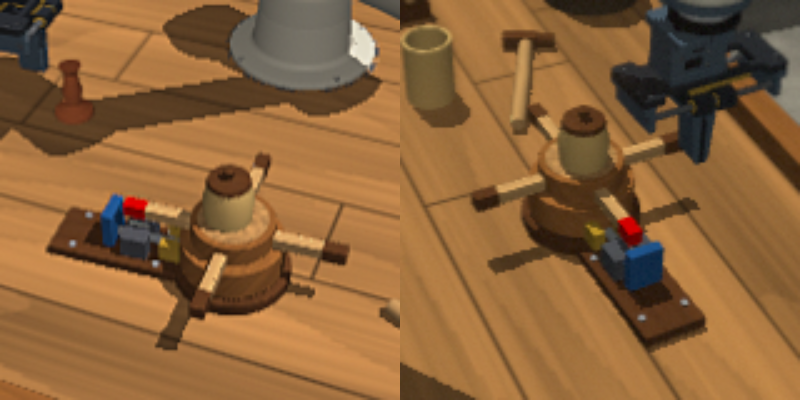

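The tab's outer face is now 190 mm from the axis, so the bolt is home. The red tip at (135,208) sits right by the tab, the pot is upright, and the robot is clear.

```bash
python3 -c "
from bench import bot
print(bot.close_job())"
```

```text
the job is handed in; nothing more can be done
None
```

The job is handed in: the red arm is over the bolt (about −87.1° against −86.8°), the bolt is fully home, the pot is upright and the robot is clear; no verdict was shown.

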